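Bottom the stem probe in the dry bath's well and set its depth stop

ROBOT

A 6-joint arm with a two-finger parallel gripper is mounted at the origin on a cart in front of the work surface, level with it; the furniture and walls round the work are solid. World frame = base frame: x ahead of the robot, y to its left, z up, the work surface at z = 0. Lengths are in mm, angles in rad, forces in N, time in s.
With the tool pointing down it reaches from about 325 to 1000 mm from the base axis. Payload 5.1 kg.
Tool frame: the origin (TCP) lies at the very end of the fingers, on their centre line; the grasp point (between the pads) lies 19 mm behind it; z points along the fingers, y is the line along which they close (so a half turn about z gives the same grasp; the last joint's range is limited). The gripper opens to 85 mm and grips with 20 to 120 N. Pads are 22 mm wide; open, the fingers measure 114 mm over their backs; the gripper's body (76 mm by 85 mm) begins 54 mm behind the grasp point. The pads swing forward as they close: fully open they stand 13 mm farther back than shut.
Start: joints at [-1.249, 0.124, 1.65, -0, 1.367, -0.083], TCP at [255.96, -597.469, 231.322] pointing down, gripper open.
Joint ranges: [-2.61, 2.61], [-1.02, 2.33], [0.03, 2.71], [-1.35, 4.49], [0.32, 2.68], [-2.91, 2.91]. Speed limits (rad/s): [2.57, 2.57, 3.14, 3.14, 3.14, 3.14].

INTERFACE

Orientations are given as a 3x3 rotation matrix whose columns are the frame's x, y, z axes.
In Python, from rig import arm, optics, ticket gives the robot as it stands.
- The arm moves only by the tool step_arm, never from a script. Its argument "series" is a list that holds one entry, the list of rows, each a list of 7 numbers: the closure in counts, from 0 (fully open) to 255 (shut), then the shift along the tool's x, y, z in units of 4 cm (1.0 is 4 cm), then the turn, a rotation vector about the tool's x, y, z in units of 2 pi rad (1.0 is 2 pi rad). In form: [[[claw, dx, dy, dz, wx, wy, wz], ...]]. A call has 1 to 20 rows; each row shifts and turns the commanded pose from where the row before left it, along the tool's axes as they then stand; what a row does not reach is not made up. A row lasts 1/8 s, in which the tool goes at most 62.5 mm and 10.7 degrees, less where a joint would pass 70% of its speed; a pose out of reach is approached as far as the arm can. A call with a number of a shift or a turn outside -1 to 1 is refused whole. A call with a gripper value outside its range is refused whole. The fingers move at their own pace and stop on an object; "squeeze" is the grip in N (left out, the last holds). Time passes only in rows, so rows that do not move let the fingers close. It gives the time, the measured TCP pose, the force, the opening and the grip force at its end, in the units of the state.
- arm.sense(): the state, without advancing time (a new reading comes with each control period).
- optics.grab_frame(name): name is "scene" or "top" or "wrist"; returns the picture (384x512x3 uint8, red, green, blue); there is no depth.
- optics.camera_params(name): a dict with "intrinsics" (3x3 intrinsics, pixels), "extrinsics" (4x4, takes a point from camera to world coordinates); the wrist camera has in their place "mount" (4x4, takes a point from camera to tool coordinates, whose origin is the TCP and whose axes are the flange's). Camera axes: x right, y down, z forward; pixel columns grow to the right and rows downward; lengths in mm; the calibration is good to about 2 mm. A picture is of the moment at which its call begins: read the wrist's pose just before it. camera_params takes no time and is no camera call.
- ticket.job_done(): hands the job in; it is judged then, once.
The state is a dict: "time": time; "qpos": joint angles; "dq": joint speeds; "joint_efforts": joint torques, N m; "tool_pos": TCP position; "tcp_rot": TCP orientation; "ft_force": force on the tool from outside, world axes, zero at the start; "torque": the same for the moment, N m; "opening": finger opening in mm; "finger_force": force on a finger pad.
Only numpy, scipy, OpenCV 4.12 (cv2) and the standard library are available. Lean on these libraries where they do the work, as an engineer would, in place of code of your own. Each camera call takes 0.05 s, during which the arm holds its last target. There are 200 camera calls.

TASK

Take the stem probe out of its white bench stand and push it gently down the thermometer well of the dry bath until you feel its tip stand on the bottom; how deep that is cannot be seen. Then, leaving the probe bottomed, slide its orange depth stop down the stem until it lies flat on the black bush round the well, let go, and do not disturb the other things on the bench.

Things in the scene. Friction and masses are not known exactly. Their poses are not given: they have to be found in the camera images.
- dry_bath: white bench heater, 200 x 150 x 103 mm, fixed; sloped black control panel at its -x end; an aluminium block in its top (face 100 mm up) with two rows of tube wells (three microtubes in them, 10 mm proud) and, between the rows, one thermometer well. Origin: centre of the underside; z up.
- well_mouth (a point): centre of the thermometer well's mouth, on top of the black rubber bush (26 mm across) that stands 3 mm above the block. Bore 11.8 mm, vertical, blind; spacer discs at its foot (top disc: well_spacer_c0, 8 mm thick) leave it 60 to 76 mm deep from here. Lips in the bush, 5 to 15 mm down, drag on the stem with 6 to 11 N, so it does not slide by its own weight. z up.
- probe_stand: white block stand with grey ends on a dark base plate, 60 x 124 mm, 57 mm high, fixed, with three 11.2 mm holes in a row along its y; the probe stands loosely upright in the middle one, its tip 8 mm above the bench. Origin: centre of the underside, on the bench.
- probe: stem probe, 127 mm long, about 0.09 kg: straight steel stem 10 mm across with a tapered tip, black ribbed handle 14 mm across from 105 to 127 mm above the tip, and the orange depth stop on the stem below the handle. Origin at the tip, z along the stem towards the handle. Held askew in the well it drags harder and can wedge short of the bottom; a fresh grip frees it.
- probe_tip (a point): end of the probe's tip, on its axis; axes as the probe's
- stop_face (a point): centre of the underside of the orange depth stop (part depth_stop_c0), a knurled ring 32 mm across and 16 mm high round the stem; axes as the probe's. It grips the stem by friction and slides along it with about 3 N.
- depth_stop (a joint): how far the depth stop has been slid down the stem (m): its underside is 88 mm less this value above the tip; starts 1 to 5 mm down, can go 45 mm; stays where it is left.
- glass_jar: bystander: clear glass jar, 68 mm across, 103 mm high, loose; origin at the centre of its underside
- reagent_red: bystander: small white reagent bottle with a red cap, 43 mm across, 75 mm high, loose; origin at the centre of its underside
Mind the look-alikes: they are no part of the job. There is more than one size of the probe; the job needs the middle-sized.

How it is judged:
By the outcome, as a careful person would: the job done as asked, in the order asked, and still so for the second after the job is handed in, with the robot touching nothing.
It also fails if it takes over 72 s, if anything falls off the work surface, if the arm or the gripper's body presses on something with over 40 N, if the wrist force passes 120 N, or if a joint passes its speed limit or range.

## Working session

There is one attempt and no reset: what is moved stays moved. The work goes in short steps, Python scripts to look and compute and a tool call to move; the robot and the scene stay as the last step left them, time stands still between calls to the robot, and variables do not carry over. Pictures are saved under pics/ and viewed, at most 10 in all, crops included, and the job is handed in when it is done.

Besides the shell and the picture viewer there is one more tool, called after "Call:" in YAML: its name, and indented under it one key for each argument. step_arm: Moves the arm, as the interface text tells. Shifts and turns lie within -1 to 1; 1 stands for 4 cm of shift or 2 pi rad of turn. Its arguments: {"type":"object","properties":{"series":{"type":"array","items":{"type":"array","items":{"type":"array","items":{"type":"number"}}}},"squeeze":{"type":"number"}},"required":["series"]}

```bash
mkdir -p pics; cat > h.py <<'E'
import numpy as np,cv2
from rig import arm,optics,ticket
def ray(name,uv,T=None):
    p=optics.camera_params(name);K=np.array(p["intrinsics"])
    E=np.array(p["extrinsics"]) if T is None else T
    d=E[:3,:3]@np.linalg.inv(K)@np.array([uv[0],uv[1],1.]);return E[:3,3],d
def onplane(name,uv,z,T=None):
    o,d=ray(name,uv,T);return o+d*(z-o[2])/d[2]
def proj(name,P,T=None):
    p=optics.camera_params(name);K=np.array(p["intrinsics"])
    E=np.array(p["extrinsics"]) if T is None else T
    c=np.linalg.inv(E)@np.append(P,1.);q=K@c[:3];return q[:2]/q[2]
def wristT():
    s=arm.sense();T=np.eye(4);T[:3,:3]=np.array(s["tcp_rot"]);T[:3,3]=s["tool_pos"]
    return T@np.array(optics.camera_params("wrist")["mount"])
def save(n,img):cv2.imwrite("pics/"+n,img[:,:,::-1])
E
python3 - <<'E'
from h import *
a=optics.grab_frame("scene");b=optics.grab_frame("top")
np.save("s0.npy",a);np.save("t0.npy",b)
save("a.png",a);save("b.png",b)
s=arm.sense();print(s)
for n in("scene","top"):print(optics.camera_params(n))
print(optics.camera_params("wrist"))
E
```

```text
{'time': 0.1, 'qpos': array([-1.24863708e+00,  1.24451463e-01,  1.65158378e+00,  1.41883390e-05,
        1.36752988e+00, -8.26065590e-02]), 'dq': array([ 0.00094931, -0.00131928, -0.00249562,  0.00048558, -0.00083073,
       -0.00331797]), 'joint_efforts': array([ 3.16201185e-04, -4.24931610e+01, -3.66654217e+01, -8.63421087e-05,
        3.94632138e-03,  1.75293644e-05]), 'tool_pos': array([ 255.7610742 , -596.93659802,  230.14107655]), 'tcp_rot': array([[ 9.19195836e-01,  3.93800257e-01, -6.11330378e-04],
       [ 3.93800692e-01, -9.19193939e-01,  1.87538567e-03],
       [ 1.76596179e-04, -1.96458902e-03, -9.99998055e-01]]), 'ft_force': array([ 0.13939211, -0.41770923, -0.0751246 ]), 'torque': array([ 0.01106955, -0.023869  , -0.00548001]), 'finger_force': 0.0, 'opening': 85.1902352905553}
{'intrinsics': array([[384.27300522,   0.        , 252.79345263],
       [  0.        , 384.27300522, 198.51375508],
       [  0.        ,   0.        ,   1.        ]]), 'extrinsics': array([[-6.61726163e-01, -3.83763147e-01,  6.44084103e-01,
        -1.32053866e+02],
       [-7.49525918e-01,  3.5
[... 574 characters left out ...]
5e+01],
       [ 3.01178893e-03, -1.27194264e-01, -9.91873252e-01,
         1.23232942e+03],
       [ 0.00000000e+00,  0.00000000e+00,  0.00000000e+00,
         1.00000000e+00]])}
{'intrinsics': array([[272.67706124,   0.        , 261.53387411],
       [  0.        , 272.67706124, 188.68489306],
       [  0.        ,   0.        ,   1.        ]]), 'mount': array([[ 3.73899601e-04, -9.52594284e-01, -3.04243308e-01,
         7.87125460e+01],
       [ 9.99999852e-01,  2.36152768e-04,  4.89548220e-04,
        -5.79900629e-01],
       [-3.94492937e-04, -3.04243446e-01,  9.52594232e-01,
        -1.42640801e+02],
       [ 0.00000000e+00,  0.00000000e+00,  0.00000000e+00,
         1.00000000e+00]])}
```

View pics/a.png

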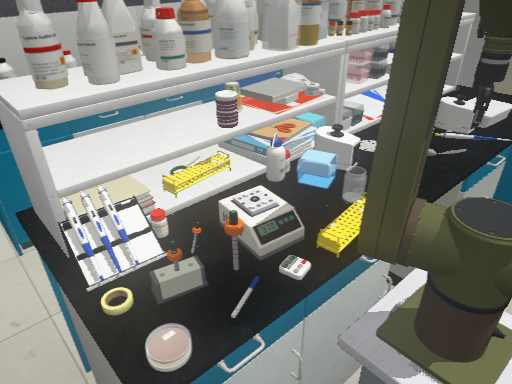

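View pics/b.png

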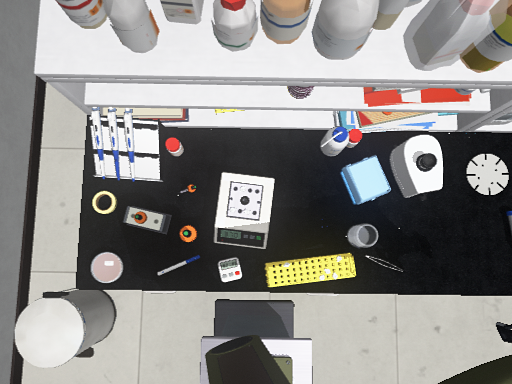

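Scene: the probe candidates are in the white stand (175,255), a large one standing at (235,225) and a small one at (196,235). The stand one fits because the task puts the probe in the stand's middle hole. I'll confirm that in a crop.

```bash
python3 - <<'E'
from h import *
a=np.load("s0.npy");b=np.load("t0.npy")
A=cv2.resize(a[175:310,130:310],None,fx=4,fy=4,interpolation=cv2.INTER_CUBIC)
save("c.png",A)
B=cv2.resize(b[160:260,110:290],None,fx=4.4,fy=4.4,interpolation=cv2.INTER_CUBIC);save("d.png",B)
for n,im in(("scene",a),("top",b)):
    h=cv2.cvtColor(im,cv2.COLOR_RGB2HSV);m=cv2.inRange(h,(5,150,120),(14,255,255))
    k,l,st,c=cv2.connectedComponentsWithStats(m)
    for i in range(1,k):
        if st[i,4]>15:print(n,st[i],c[i])
for uv in((140,217),(147,218),(245,200),(245,180),(188,234)):print(uv,onplane("top",uv,100),onplane("top",uv,57))
E
```

```text
scene [275 123  21   9  99] [284.8989899 126.7979798]
scene [224 219  20  17 217] [233.64976959 227.58986175]
scene [192 227  10   7  47] [196.04255319 230.04255319]
scene [168 248  14  13 113] [174.68141593 255.0619469 ]
top [90  6  8  9 36] [93.88888889 10.08333333]
top [150  12   9  20  28] [153.57142857  21.46428571]
top [383 112   9   3  20] [387.1  112.75]
top [188 185   8   7  32] [190.5625  188.46875]
top [135 212  11  11  62] [140.70967742 217.25806452]
top [180 225  17  17 174] [188.2816092  233.46551724]
(140, 217) [486.15267904 322.78339971 100.        ] [489.01328947 334.24238089  57.        ]
(147, 218) [483.72883336 303.54428532 100.        ] [486.4973987  314.27266469  57.        ]
(245, 200) [537.54022706  36.78977711 100.        ] [542.35227011  37.38820341  57.        ]
(245, 180) [593.18448331  37.78219273 100.        ] [600.1096067   38.41830583  57.        ]
(188, 234) [442.02495742 190.08286455 100.        ] [443.20982579 196.50256747  57.        ]
```

View pics/c.png

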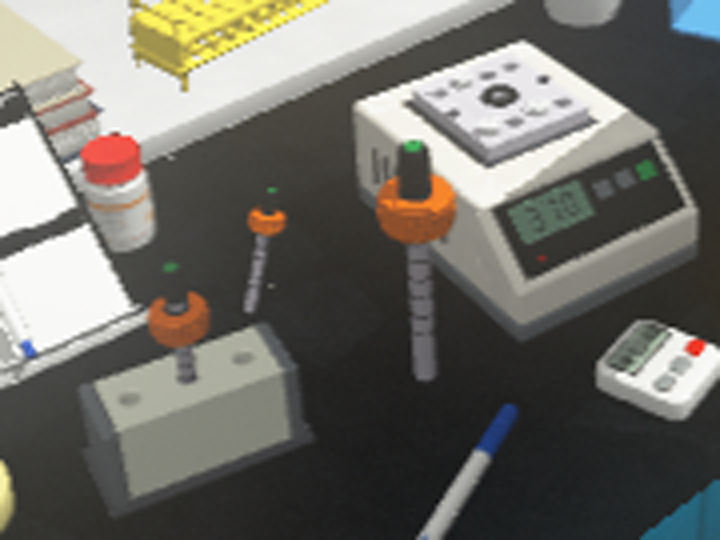

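View pics/d.png

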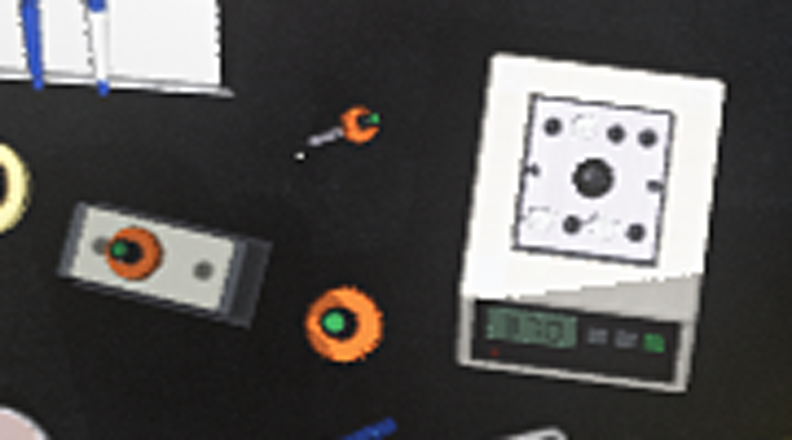

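The crop confirms it: the middle-sized probe is in the stand, its stop at scene (175,255), between the larger standing one (235,225) and the small one (196,232). The well bush is at top (244.8,200.5), about world (536,37), and the bath's yaw is about -8°. I'll move above the probe.

Call:
step_arm:
  series:
    - [[0, 0, 0, 0, 0, 0, 0.029], [0, 0, 0, 0, 0, 0, 0.029], [0, 0, 0, 0, 0, 0, 0.029], [0, 0.1, -0.98, -0.02, 0, 0, 0], [0, 0.1, -0.98, -0.02, 0, 0, 0], [0, 0.1, -0.98, -0.02, 0, 0, 0], [0, 0.1, -0.98, -0.02, 0, 0, 0], [0, 0.1, -0.98, -0.02, 0, 0, 0], [0, 0.1, -0.98, -0.02, 0, 0, 0], [0, 0.1, -0.98, -0.02, 0, 0, 0], [0, 0.1, -0.98, -0.02, 0, 0, 0], [0, 0.1, -0.98, -0.02, 0, 0, 0], [0, 0.1, -0.98, -0.02, 0, 0, 0], [0, 0.1, -0.98, -0.02, 0, 0, 0], [0, 0.1, -0.98, -0.02, 0, 0, 0], [0, 0.1, -0.98, -0.02, 0, 0, 0], [0, 0.1, -0.98, -0.02, 0, 0, 0], [0, 0.1, -0.98, -0.02, 0, 0, 0], [0, 0.1, -0.98, -0.02, 0, 0, 0], [0, 0, 0, 0, 0, 0, 0]]

```text
time: 2.6
tool_pos: [407.9, 16.2, 243.7]
tcp_rot: [[0.991, -0.137, -0.001], [-0.137, -0.991, 0.0], [-0.001, -0.0, -1.0]]
ft_force: [0.0, -1.5, 0.3]
opening: 85.4
finger_force: 0.0
```

Call:
step_arm:
  series:
    - [[0, 0.78, -0.24, 0, 0, 0, 0], [0, 0.78, -0.24, 0, 0, 0, 0], [0, 0.78, -0.24, 0, 0, 0, 0], [0, 0.78, -0.24, 0, 0, 0, 0], [0, 0, 0, 0, 0, 0, 0], [0, 0, 0, 0, 0, 0, 0]]

```text
time: 3.35
tool_pos: [536.3, 34.0, 243.6]
tcp_rot: [[0.99, -0.142, -0.001], [-0.142, -0.99, -0.0], [-0.001, 0.0, -1.0]]
ft_force: [0.7, 1.0, -1.0]
opening: 85.5
finger_force: 0.0
```

```bash
python3 - <<'E'
from h import *
T=wristT();np.save("Tw.npy",T);w=optics.grab_frame("wrist");np.save("w1.npy",w);save("e.png",w)
s=arm.sense();print(s["tool_pos"],s["tcp_rot"])
print(proj("wrist",[536,37,103],T))
E
```

```text
[536.13167315  34.11428092 243.812915  ] [[ 9.89855249e-01 -1.42076600e-01 -9.08211934e-04]
 [-1.42076818e-01 -9.89855619e-01 -1.79383022e-04]
 [-8.73512556e-04  3.06599087e-04 -9.99999571e-01]]
[259.49358335 178.40458037]
```

View pics/e.png

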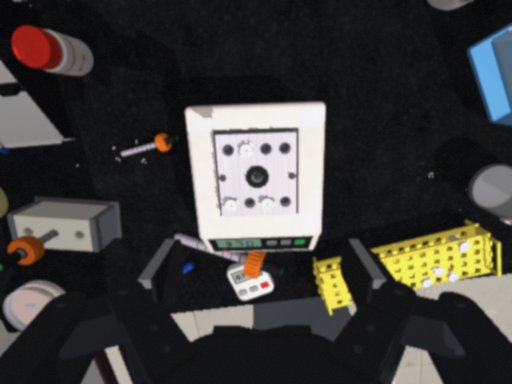

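The bush is at wrist (257,177). The large look-alike seems to be lying near (225,250), so I'll check it in the fixed cameras.

```bash
python3 - <<'E'
from h import *
T=np.load("Tw.npy");w=np.load("w1.npy")
for p in((180,240),(255,262),(40,245),(257,177)):print(p,onplane("wrist",p,0,T),onplane("wrist",p,103,T))
for P in([442,190,0],[442,190,100],[486,322,100]):print(P,proj("wrist",P,T),proj("top",P),proj("scene",P))
b=optics.grab_frame("top");a=optics.grab_frame("scene")
v=np.hstack([cv2.resize(b[150:300,80:280],None,fx=2,fy=2),cv2.resize(a[180:330,130:330],None,fx=2,fy=2)]);save("f.png",v)
# bush centre by dark blob near expected
g=cv2.cvtColor(w,cv2.COLOR_RGB2GRAY)[150:205,230:285]
k,l,st,c=cv2.connectedComponentsWithStats((g<90).astype(np.uint8))
for i in range(1,k):
  if st[i,4]>30:
    q=c[i]+[230,150];print(st[i],q,onplane("wrist",q,103,T))
E
```

```text
(180, 240) [425.33057791 180.95989034   0.        ] [475.68631347 139.00018771 103.        ]
(255, 262) [368.91258952  69.42837801   0.        ] [434.31768668  57.21943583 103.        ]
(40, 245) [448.26795568 403.68779677   0.        ] [492.50520135 302.31596521 103.        ]
(257, 177) [510.22028133  45.16652833   0.        ] [537.93189436  39.42937572 103.        ]
[442, 190, 0] [171.88593955 231.30317494] [193.04168312 235.02545197] [235.56413174 270.14392752]
[442, 190, 100] [146.16836461 268.65464165] [188.03015326 234.00970776] [233.78464154 238.03164455]
[486, 322, 100] [ 28.25742733 250.63951671] [140.28397637 217.06044772] [175.2748154  253.83464424]
[ 16  17  22  20 321] [256.91277259 176.19003115] [538.83719481  39.38978896 103.        ]
[16 49  8  6 37] [249.37837838 201.67567568] [511.12673539  51.93991501 103.        ]
```

View pics/f.png

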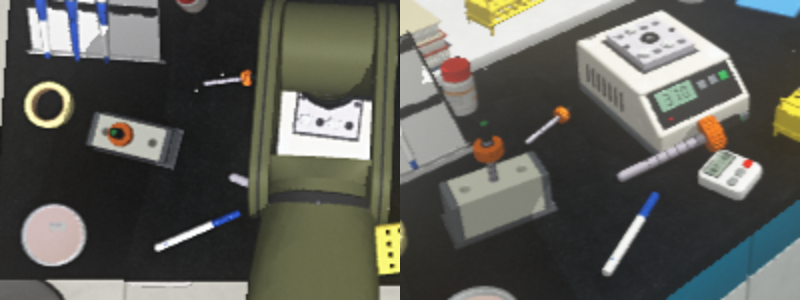

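Both look-alikes toppled by themselves; the arm was never near them, and the small one was already falling in the first picture. Wrist view puts the well at about (538.5,39.4), within 3 mm of the top view. On to the stand.

Call:
step_arm:
  series:
    - [[0, -0.283, -0.869, 0, 0, 0, 0], [0, -0.283, -0.869, 0, 0, 0, 0], [0, -0.283, -0.869, 0, 0, 0, 0], [0, -0.283, -0.869, 0, 0, 0, 0], [0, -0.283, -0.869, 0, 0, 0, 0], [0, -0.283, -0.869, 0, 0, 0, 0], [0, -0.283, -0.869, 0, 0, 0, 0], [0, -0.283, -0.869, 0, 0, 0, 0], [0, 0, 0, 0, 0, 0, 0], [0, 0, 0, 0, 0, 0, 0]]

```text
time: 4.75
tool_pos: [486.4, 322.3, 244.3]
tcp_rot: [[0.99, -0.141, 0.0], [-0.141, -0.99, -0.0], [0.0, 0.0, -1.0]]
ft_force: [-0.1, -0.4, 0.2]
opening: 85.3
finger_force: 0.0
```

```bash
python3 - <<'E'
from h import *
T=wristT();w=optics.grab_frame("wrist");np.save("w2.npy",w)
s=arm.sense();print(s["tool_pos"])
h=cv2.cvtColor(w,cv2.COLOR_RGB2HSV);m=cv2.inRange(h,(4,140,90),(15,255,255))
k,l,st,c=cv2.connectedComponentsWithStats(m)
for i in range(1,k):
    if st[i,4]>30:print("o",st[i],c[i],onplane("wrist",c[i],102,T))
m=cv2.inRange(h,(45,100,50),(80,255,255));k,l,st,c=cv2.connectedComponentsWithStats(m)
for i in range(1,k):
    if st[i,4]>5:print("g",st[i],c[i],onplane("wrist",c[i],135,T))
save("g.png",cv2.resize(w[110:260,160:360],None,fx=4,fy=4,interpolation=cv2.INTER_CUBIC))
E
```

```text
[486.5787558  322.02213299 244.27748053]
o [368  60  15  22 234] [375.64529915  70.44444444] [576.91337944 199.12876586 102.        ]
o [246 162  29  31 515] [260.06213592 175.86796117] [488.61975381 324.36208552 102.        ]
o [441 192  34  31 765] [459.32810458 206.5869281 ] [421.93877219 108.4003531  102.        ]
g [255 181  10   9  77] [259.55844156 184.97402597] [488.41710972 324.71470213 135.        ]
```

View pics/g.png

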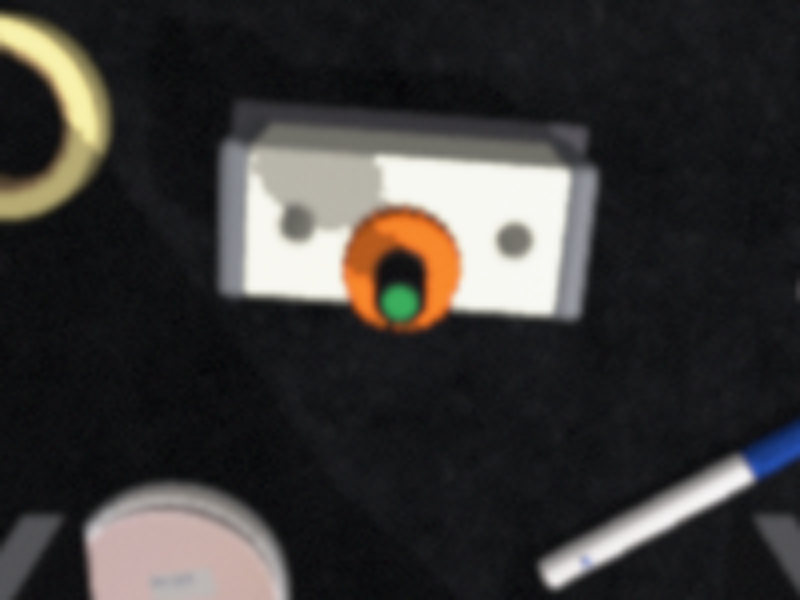

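The probe stands upright in the middle hole. The green handle top at wrist (259.6,185) gives (488.4,324.7). Descend and grip.

Call:
step_arm:
  series:
    - [[0, 0.038, -0.072, 0.65, 0, 0, 0], [0, 0, 0, 0.65, 0, 0, 0], [0, 0, 0, 0.65, 0, 0, 0], [0, 0, 0, 0.65, 0, 0, 0], [0, 0, 0, 0.65, 0, 0, 0], [0, 0, 0, 0, 0, 0, 0], [255, 0, 0, 0, 0, 0, 0], [255, 0, 0, 0, 0, 0, 0], [255, 0, 0, 0, 0, 0, 0], [255, 0, 0, 0, 0, 0, 0], [255, 0, 0, 0, 0, 0, 0], [255, 0, 0, 0, 0, 0, 0], [255, 0, 0, 0, 0, 0, 0], [255, 0, 0, 0, 0, 0, 0]]
  squeeze: 70

```text
time: 6.55
tool_pos: [488.9, 325.4, 114.8]
tcp_rot: [[0.99, -0.141, 0.001], [-0.141, -0.99, -0.0], [0.001, 0.0, -1.0]]
ft_force: [-0.7, -2.5, 5.4]
opening: 11.1
finger_force: 68.6
```

Call:
step_arm:
  series:
    - [[255, 0, 0, -0.3, 0, 0, 0], [255, 0, 0, -0.5, 0, 0, 0], [255, 0, 0, -0.6, 0, 0, 0], [255, 0, 0, -0.6, 0, 0, 0], [255, 0, 0, -0.6, 0, 0, 0], [255, 0, 0, -0.6, 0, 0, 0], [255, 0, 0, 0, 0, 0, 0], [255, 0, 0, 0, 0, 0, 0]]

```text
time: 7.55
tool_pos: [488.1, 325.5, 241.7]
tcp_rot: [[0.99, -0.141, -0.001], [-0.141, -0.99, -0.0], [-0.001, 0.0, -1.0]]
ft_force: [0.2, 0.8, -1.1]
opening: 10.7
finger_force: 68.4
```

```bash
python3 - <<'E'
from h import *
s=arm.sense();print(s["tool_pos"],s["opening"],s["ft_force"],s["finger_force"])
T=wristT();w=optics.grab_frame("wrist");np.save("w3.npy",w);a=optics.grab_frame("scene");np.save("a3.npy",a)
v=np.hstack([cv2.resize(w[100:384,130:390],None,fx=1.5,fy=1.5),cv2.resize(a[150:292,120:250],None,fx=3,fy=3)]);print(v.shape)
save("i.png",v)
E
```

```text
[488.14082015 325.46929767 241.68412764] 10.704136718321687 [ 0.2385423   0.78380558 -1.12102015] 68.36852539039683
(426, 780, 3)
```

View pics/i.png

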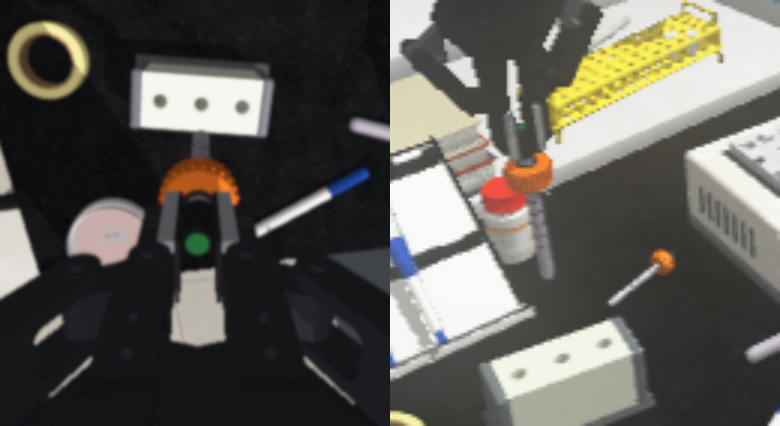

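The probe is held in the fingers, its tip at about scene (172.3,242) and wrist (264.7,189). I'll check the tilt numerically.

```bash
python3 - <<'E'
from h import *
T=wristT();s=arm.sense();p=s["tool_pos"];off=s["tool_pos"][2]-114.8
w=np.load("w3.npy");a=np.load("a3.npy")
for z in(8,100,135):print(z,proj("wrist",[p[0],p[1],z+off],T),proj("scene",[p[0],p[1],z+off]))
for n,im in(("wrist",w),("scene",a)):
    h=cv2.cvtColor(im,cv2.COLOR_RGB2HSV)
    for nm,lo,hi in(("o",(4,140,90),(15,255,255)),("g",(45,100,50),(80,255,255))):
        m=cv2.inRange(h,lo,hi);k,l,st,c=cv2.connectedComponentsWithStats(m)
        for i in range(1,k):
            if st[i,4]>4:print(n,nm,st[i],c[i])
g=cv2.cvtColor(a,cv2.COLOR_RGB2GRAY)
for r in range(208,248,3):
    print(r,g[r,160:182])
g=cv2.cvtColor(w,cv2.COLOR_RGB2GRAY)
for r in range(182,214,3):
    print(r,g[r,250:280])
E
```

```text
8 [262.21481234 187.14853224] [171.64980311 242.06049083]
100 [262.71939678 230.5725802 ] [165.86443128 206.61219727]
135 [263.07656045 261.30973999] [163.47285944 191.95849081]
wrist o [372  61  14  22 235] [379.          71.30638298]
wrist o [445 194  34  31 770] [463.00649351 208.34285714]
wrist o [236 206  54  31 950] [262.65368421 219.25578947]
wrist g [253 255  17  15 209] [261.17703349 262.14832536]
scene o [60 57  5  8 24] [61.91666667 60.16666667]
scene o [295  94  26  10 105] [304.47619048  98.11428571]
scene o [241  96  15  10  68] [246.32352941  99.80882353]
scene o [251 100  19   8  65] [258.78461538 103.38461538]
scene o [265 103  26   9 110] [277.21818182 107.23636364]
scene o [276 112   5   2   5] [278.  112.6]
scene o [275 123  21   9 117] [285.02564103 126.79487179]
scene o [158 201  16  14 151] [165.87417219 208.09271523]
scene o [207 233   8   9  36] [210.69444444 236.77777778]
scene o [279 238  15  18 168] [286.26785714 246.39285714]
scene g [395 130  37  16 180] [412.78888889 138.83888889]
scene g [289 215   5   5  19] [291.15789474 217.05263158]
208 [108 130 14
[... 1778 characters left out ...]
24 25 23 24 27 27 41 60 74 77 76 75 72 70 73 77 79 76 54 33 25 26 22
 20 21 21 21 21 23]
197 [24 26 25 27 26 26 29 42 62 72 75 79 78 77 75 73 75 72 65 48 33 24 23 26
 25 25 27 21 21 23]
200 [27 25 26 25 25 26 30 46 65 76 78 80 80 79 77 75 72 70 64 50 32 23 19 23
 21 21 22 21 20 21]
203 [28 26 25 26 26 27 33 51 68 74 76 76 75 74 72 72 70 72 72 58 39 26 24 23
 24 22 21 20 21 18]
206 [28 35 42 47 50 56 59 62 68 66 67 68 68 68 68 68 66 65 62 60 54 48 44 33
 27 23 20 13 15 15]
209 [64 66 65 63 65 67 67 68 71 68 65 66 65 67 70 69 67 65 63 64 65 66 64 59
 59 56 52 50 42 28]
212 [ 73  79  81  75  69  70  72  81  83  82  76  74  74  76  80  83  80  72
  65  66  75  94 104  90  71  65  65  65  61  53]
```

Call:
step_arm:
  series:
    - [[255, 0.281, 0.86, 0, 0, 0, 0], [255, 0.281, 0.86, 0, 0, 0, 0], [255, 0.281, 0.86, 0, 0, 0, 0], [255, 0.281, 0.86, 0, 0, 0, 0], [255, 0.281, 0.86, 0, 0, 0, 0], [255, 0.281, 0.86, 0, 0, 0, 0], [255, 0.281, 0.86, 0, 0, 0, 0], [255, 0.281, 0.86, 0, 0, 0, 0], [255, 0, 0, 0.4, 0, 0, 0], [255, 0, 0, 0, 0, 0, 0], [255, 0, 0, 0, 0, 0, 0]]

```text
time: 9.02
tool_pos: [538.2, 41.2, 225.4]
tcp_rot: [[0.99, -0.14, -0.001], [-0.14, -0.99, 0.0], [-0.001, -0.0, -1.0]]
ft_force: [0.2, 0.4, -1.2]
opening: 11.4
finger_force: 68.5
```

```bash
python3 - <<'E'
from h import *
s=arm.sense();p=s["tool_pos"];print(p,s["opening"],s["ft_force"])
T=wristT();w=optics.grab_frame("wrist");np.save("w4.npy",w);a=optics.grab_frame("scene");np.save("a4.npy",a)
z=p[2]-106.8
print("tip exp",z,proj("wrist",[p[0],p[1],z],T),proj("scene",[p[0],p[1],z]))
print("well exp",proj("wrist",[538.2,39.4,103],T),proj("scene",[538.2,39.4,103]))
u,v=proj("scene",[538,39.4,103]).astype(int)
A=cv2.resize(w[130:230,210:310],(600,600),interpolation=cv2.INTER_CUBIC)[:, :400+0]
A=cv2.resize(w[130:230,212:312],(400,400),interpolation=cv2.INTER_CUBIC)
B=cv2.resize(a[v-50:v+30,u-40:u+40],(400,400),interpolation=cv2.INTER_CUBIC);print(u,v)
save("j.png",np.hstack([A,B]))
E
```

```text
[538.19298208  41.24266449 225.4303571 ] 11.361097161927253 [ 0.21770566  0.42574157 -1.20237155]
tip exp 118.63035709758536 [262.37849911 187.22660932] [253.8888074  193.46623914]
well exp [264.1389891  182.34177889] [254.4897216  198.15638651]
254 198
```

View pics/j.png

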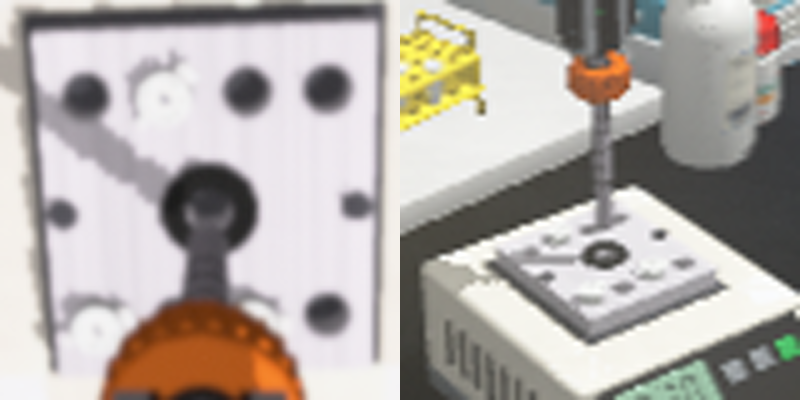

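The tip hovers over the bush, which is at crop (208,207), or wrist (264,182), matching the prediction. The tip's lateral offset agrees to about 1 mm, so I'll lower gently.

Call:
step_arm:
  series:
    - [[255, 0, 0, 0.1, 0, 0, 0], [255, 0, 0, 0.1, 0, 0, 0], [255, 0, 0, 0.1, 0, 0, 0], [255, 0, 0, 0.1, 0, 0, 0], [255, 0, 0, 0.1, 0, 0, 0], [255, 0, 0, 0, 0, 0, 0]]

```text
time: 9.88
tool_pos: [538.5, 40.3, 205.6]
tcp_rot: [[0.99, -0.141, -0.001], [-0.141, -0.99, 0.0], [-0.001, 0.0, -1.0]]
ft_force: [0.8, -0.2, -0.3]
opening: 11.2
finger_force: 68.5
```

Tip is about 4 mm in with no contact. Continue through the lips.

Call:
step_arm:
  series:
    - [[255, 0, 0, 0.1, 0, 0, 0], [255, 0, 0, 0.1, 0, 0, 0], [255, 0, 0, 0.1, 0, 0, 0], [255, 0, 0, 0, 0, 0, 0]]

```text
time: 10.38
tool_pos: [539.0, 40.3, 194.7]
tcp_rot: [[0.99, -0.141, 0.001], [-0.141, -0.99, -0.0], [0.001, -0.0, -1.0]]
ft_force: [0.2, 0.1, 2.2]
opening: 11.3
finger_force: 68.9
```

Call:
step_arm:
  series:
    - [[255, 0, 0, 0.1, 0, 0, 0], [255, 0, 0, 0.1, 0, 0, 0], [255, 0, 0, 0.1, 0, 0, 0], [255, 0, 0, 0.1, 0, 0, 0], [255, 0, 0, 0, 0, 0, 0]]

```text
time: 11.0
tool_pos: [539.3, 40.3, 179.2]
tcp_rot: [[0.99, -0.141, 0.002], [-0.141, -0.99, -0.0], [0.002, -0.0, -1.0]]
ft_force: [0.6, -1.1, 3.6]
opening: 11.0
finger_force: 69.1
```

Call:
step_arm:
  series:
    - [[255, 0, 0, 0.1, 0, 0, 0], [255, 0, 0, 0.1, 0, 0, 0], [255, 0, 0, 0.1, 0, 0, 0], [255, 0, 0, 0.1, 0, 0, 0], [255, 0, 0, 0.1, 0, 0, 0], [255, 0, 0, 0, 0, 0, 0]]

```text
time: 11.75
tool_pos: [539.5, 40.0, 158.8]
tcp_rot: [[0.99, -0.141, 0.002], [-0.141, -0.99, -0.001], [0.003, 0.0, -1.0]]
ft_force: [1.8, -1.6, 2.2]
opening: 11.1
finger_force: 69.0
```

Call:
step_arm:
  series:
    - [[255, 0, 0, 0.05, 0, 0, 0], [255, 0, 0, 0.05, 0, 0, 0], [255, 0, 0, 0.05, 0, 0, 0], [255, 0, 0, 0.05, 0, 0, 0]]

```text
time: 12.25
tool_pos: [540.0, 40.0, 152.1]
tcp_rot: [[0.99, -0.141, 0.004], [-0.141, -0.99, -0.001], [0.004, 0.0, -1.0]]
ft_force: [-0.8, -0.9, 10.3]
opening: 11.3
finger_force: 69.8
```

Call:
step_arm:
  series:
    - [[255, 0, 0, 0.05, 0, 0, 0], [255, 0, 0, 0.05, 0, 0, 0]]

```text
time: 12.5
tool_pos: [540.0, 39.9, 148.0]
tcp_rot: [[0.99, -0.141, 0.004], [-0.141, -0.99, -0.001], [0.004, 0.0, -1.0]]
ft_force: [1.1, -1.2, 7.9]
opening: 11.0
finger_force: 69.7
```

Call:
step_arm:
  series:
    - [[255, 0, 0, 0.05, 0, 0, 0], [255, 0, 0, 0.05, 0, 0, 0]]

```text
time: 12.75
tool_pos: [540.0, 39.9, 144.0]
tcp_rot: [[0.99, -0.141, 0.003], [-0.141, -0.99, -0.001], [0.004, 0.001, -1.0]]
ft_force: [-0.7, -1.3, 13.8]
opening: 11.2
finger_force: 70.2
```

Call:
step_arm:
  series:
    - [[255, 0, 0, 0.05, 0, 0, 0], [255, 0, 0, 0.05, 0, 0, 0]]

```text
time: 13.0
tool_pos: [540.6, 39.9, 143.6]
tcp_rot: [[0.99, -0.141, 0.004], [-0.141, -0.99, -0.001], [0.004, 0.001, -1.0]]
ft_force: [-10.6, -2.2, 30.0]
opening: 11.0
finger_force: 72.0
```

Force rose to 30 N and motion stopped at about 66 mm depth, with some side load. I'll relieve it, take a fresh grip and push again to tell bottom from wedge.

Call:
step_arm:
  series:
    - [[255, 0, 0, -0.08, 0, 0, 0], [130, 0, 0, 0, 0, 0, 0], [130, 0, 0, 0, 0, 0, 0], [130, 0, 0, 0, 0, 0, 0], [130, 0, 0, 0, 0, 0, 0]]

```text
time: 13.62
tool_pos: [538.2, 40.4, 140.7]
tcp_rot: [[0.99, -0.141, -0.001], [-0.141, -0.99, 0.0], [-0.001, 0.0, -1.0]]
ft_force: [-0.7, -0.4, -0.0]
opening: 41.8
finger_force: 0.0
```

```bash
python3 - <<'E'
from h import *
s=arm.sense();p=s["tool_pos"];print(p,s["tcp_rot"],s["opening"],s["ft_force"])
T=wristT();w=optics.grab_frame("wrist");np.save("w5.npy",w)
h=cv2.cvtColor(w,cv2.COLOR_RGB2HSV)
for nm,lo,hi in(("o",(4,140,90),(15,255,255)),("g",(45,100,50),(80,255,255))):
    m=cv2.inRange(h,lo,hi);k,l,st,c=cv2.connectedComponentsWithStats(m)
    for i in range(1,k):
        if st[i,4]>60:print(nm,st[i],c[i],onplane("wrist",c[i],163.8,T))
print(proj("wrist",[538.5,39.4,163.8],T),proj("wrist",[538.5,39.4,130],T))
E
```

```text
[538.24912276  40.42068823 140.66751866] [[ 9.89963991e-01 -1.41314777e-01 -1.19573131e-03]
 [-1.41314732e-01 -9.89964712e-01  1.22429674e-04]
 [-1.20103292e-03  4.77734801e-05 -9.99999278e-01]] 41.826993302497065 [-0.65553492 -0.35385769 -0.02504998]
o [122 146  24  25 380] [132.41315789 158.29210526] [600.28097965  90.28176918 163.8       ]
o [ 238  205   51   51 1517] [263.08833223 226.82663151] [558.97155065  37.49058878 163.8       ]
o [244 302  28  29 567] [257.46031746 315.67195767] [507.10402617  47.85536799 163.8       ]
g [254 256  18  16 209] [262.37799043 263.58373206] [538.83937603  40.68277493 163.8       ]
[264.98984063 263.85109524] [264.34352967 233.02071184]
```

Call:
step_arm:
  series:
    - [[130, 0.01, 0, -0.1, 0, 0, 0], [130, 0, 0, 0, 0, 0, 0], [255, 0, 0, 0, 0, 0, 0], [255, 0, 0, 0, 0, 0, 0], [255, 0, 0, 0, 0, 0, 0], [255, 0, 0, 0, 0, 0, 0], [255, 0, 0, 0, 0, 0, 0]]

```text
time: 14.55
tool_pos: [539.2, 40.0, 145.6]
tcp_rot: [[0.99, -0.141, 0.0], [-0.141, -0.99, -0.001], [0.0, 0.001, -1.0]]
ft_force: [-0.5, -2.7, 2.9]
opening: 11.3
finger_force: 68.5
```

Call:
step_arm:
  series:
    - [[255, 0, 0, 0.04, 0, 0, 0], [255, 0, 0, 0.04, 0, 0, 0], [255, 0, 0, 0, 0, 0, 0]]

```text
time: 14.92
tool_pos: [539.8, 40.0, 145.3]
tcp_rot: [[0.99, -0.141, 0.001], [-0.141, -0.99, -0.001], [0.001, 0.001, -1.0]]
ft_force: [-6.5, -2.9, 14.9]
opening: 11.1
finger_force: 70.0
```

Call:
step_arm:
  series:
    - [[255, 0, 0, 0.04, 0, 0, 0], [255, 0, 0, 0.04, 0, 0, 0], [255, 0, 0, 0, 0, 0, 0]]

```text
time: 15.3
tool_pos: [540.5, 40.0, 145.2]
tcp_rot: [[0.99, -0.141, 0.003], [-0.141, -0.99, -0.001], [0.003, 0.001, -1.0]]
ft_force: [-11.7, -3.1, 27.1]
opening: 11.4
finger_force: 71.3
```

Call:
step_arm:
  series:
    - [[255, -0.03, 0, 0, 0, 0, 0], [255, -0.03, 0, 0, 0, 0, 0], [255, 0, 0, 0, 0, 0, 0]]

```text
time: 15.68
tool_pos: [540.0, 40.1, 145.2]
tcp_rot: [[0.99, -0.141, 0.009], [-0.141, -0.99, -0.001], [0.009, 0.0, -1.0]]
ft_force: [-4.1, -3.3, 21.8]
opening: 11.2
finger_force: 70.7
```

With the side load eased, z stays at 145.2 under 22 N, so the probe is on the bottom (about 66 mm deep). I'll relieve the push, let go, and lower around the stop.

Call:
step_arm:
  series:
    - [[255, 0.06, 0, 0, 0, 0, 0], [255, 0, 0, -0.06, 0, 0, 0], [70, 0, 0, 0, 0, 0, 0], [70, 0, 0, 0, 0, 0, 0], [70, 0, 0, 0, 0, 0, 0], [70, 0, 0, 0, 0, 0, 0], [70, 0, 0, 0, 0, 0, 0]]

```text
time: 16.55
tool_pos: [538.9, 40.3, 141.0]
tcp_rot: [[0.99, -0.141, -0.0], [-0.141, -0.99, 0.0], [-0.0, -0.0, -1.0]]
ft_force: [-0.5, -0.3, -0.3]
opening: 62.0
finger_force: 0.0
```

```bash
python3 - <<'E'
from h import *
s=arm.sense();p=s["tool_pos"];print(p,s["opening"],s["ft_force"])
T=wristT();w=optics.grab_frame("wrist");a=optics.grab_frame("scene");np.save("a6.npy",a)
h=cv2.cvtColor(w,cv2.COLOR_RGB2HSV)
m=cv2.inRange(h,(4,140,90),(15,255,255));k,l,st,c=cv2.connectedComponentsWithStats(m)
for i in range(1,k):
    if st[i,4]>600:print(st[i],c[i])
# predicted ring bbox for underside z
t=np.linspace(0,2*np.pi,60)
for zu in range(114,128,2):
    P=np.array([proj("wrist",[538.6+16*np.cos(q),40+16*np.sin(q),z],T) for q in t for z in(zu,zu+16)])
    Q=np.array([proj("scene",[538.6+16*np.cos(q),40+16*np.sin(q),z]) for q in t for z in(zu,zu+16)])
    print(zu,P.min(0),P.max(0),Q.min(0),Q.max(0))
h=cv2.cvtColor(a,cv2.COLOR_RGB2HSV)
m=cv2.inRange(h,(4,140,90),(15,255,255));k,l,st,c=cv2.connectedComponentsWithStats(m)
for i in range(1,k):
    if st[i,4]>60:print("s",st[i],c[i])
E
```

```text
[538.90742439  40.3439176  141.02010369] 62.027351113190484 [-0.45799507 -0.29317269 -0.25870786]
[ 238  205   51   51 1516] [263.14907652 226.80408971]
114 [237.76512623 200.77897463] [289.01719246 256.1759264 ] [248.09930468 186.63057843] [260.07686064 197.81566942]
116 [237.49497424 201.83739552] [289.32729257 257.87699573] [248.0809654  185.99186631] [260.07079172 197.17673539]
118 [237.21863176 202.91861862] [289.64449135 259.61588723] [248.06258864 185.35186586] [260.06471048 196.53648895]
120 [236.93588354 204.02338883] [289.96903535 261.39387651] [248.04417429 184.71057316] [260.05861689 195.89492604]
122 [236.64650423 205.15248382] [290.3011827  263.21229719] [248.02572223 184.06798429] [260.05251092 195.2520426 ]
124 [236.35025781 206.30671592] [290.64120376 265.07254425] [248.00723235 183.42409533] [260.04639252 194.60783455]
126 [236.04689689 207.48693402] [290.98938187 266.97607758] [247.98870453 182.77890232] [260.04026165 193.96229779]
s [294  93  27  11 120] [304.85        97.95833333]
s [267 102  24  10 141] [276.14184397 106.80141844]
s [275 123  21  10 131] [284.8778626  126.96183206]
s [248 186  12   9  80] [253.75   190.3625]
s [279 238  15  18 166] [286.30722892 246.46987952]
```

The stop's underside is at about z 121, so I'll lower 18 mm and grip it.

Call:
step_arm:
  series:
    - [[70, 0, 0, 0.15, 0, 0, 0], [70, 0, 0, 0.15, 0, 0, 0], [70, 0, 0, 0.15, 0, 0, 0], [70, 0, 0, 0, 0, 0, 0], [255, 0, 0, 0, 0, 0, 0], [255, 0, 0, 0, 0, 0, 0], [255, 0, 0, 0, 0, 0, 0], [255, 0, 0, 0, 0, 0, 0], [255, 0, 0, 0, 0, 0, 0]]
  squeeze: 30

```text
time: 17.77
tool_pos: [539.2, 39.9, 123.7]
tcp_rot: [[0.99, -0.141, 0.0], [-0.141, -0.99, -0.001], [0.0, 0.001, -1.0]]
ft_force: [-2.5, -3.8, 2.7]
opening: 30.7
finger_force: 29.8
```

Call:
step_arm:
  series:
    - [[255, 0, 0, 0.1, 0, 0, 0], [255, 0, 0, 0.1, 0, 0, 0], [255, 0, 0, 0.1, 0, 0, 0]]

```text
time: 18.15
tool_pos: [538.9, 39.6, 111.3]
tcp_rot: [[0.99, -0.141, -0.001], [-0.141, -0.99, -0.001], [-0.0, 0.002, -1.0]]
ft_force: [-2.7, -4.8, 3.0]
opening: 30.3
finger_force: 29.9
```

Call:
step_arm:
  series:
    - [[255, 0, 0, 0.03, 0, 0, 0], [255, 0, 0, 0.03, 0, 0, 0], [255, 0, 0, 0.03, 0, 0, 0]]

```text
time: 18.52
tool_pos: [538.8, 39.5, 107.7]
tcp_rot: [[0.99, -0.141, -0.001], [-0.141, -0.99, -0.002], [-0.001, 0.002, -1.0]]
ft_force: [-1.8, -6.0, 3.1]
opening: 30.3
finger_force: 29.9
```

Call:
step_arm:
  series:
    - [[255, 0, 0, 0.03, 0, 0, 0], [255, 0, 0, 0.03, 0, 0, 0]]

```text
time: 18.77
tool_pos: [538.9, 39.5, 107.1]
tcp_rot: [[0.99, -0.141, -0.001], [-0.141, -0.99, -0.002], [-0.001, 0.002, -1.0]]
ft_force: [-9.4, -5.6, 16.1]
opening: 30.2
finger_force: 31.0
```

Call:
step_arm:
  series:
    - [[255, 0, 0, 0.03, 0, 0, 0], [255, 0, 0, 0, 0, 0, 0]]

```text
time: 19.02
tool_pos: [538.9, 39.5, 107.0]
tcp_rot: [[0.99, -0.141, -0.002], [-0.141, -0.99, -0.002], [-0.001, 0.002, -1.0]]
ft_force: [-11.7, -5.9, 18.6]
opening: 30.5
finger_force: 31.2
```

The stop is seated firmly at 19 N. Ease off, open and check before withdrawing.

Call:
step_arm:
  series:
    - [[255, 0, 0, -0.04, 0, 0, 0], [70, 0, 0, 0, 0, 0, 0], [70, 0, 0, 0, 0, 0, 0], [70, 0, 0, 0, 0, 0, 0], [70, 0, 0, 0, 0, 0, 0], [70, 0, 0, -0.3, 0, 0, 0], [70, 0, 0, -0.8, 0, 0, 0], [70, 0, 0, -0.8, 0, 0, 0], [70, 0, 0, -0.8, 0, 0, 0], [70, 0, 0, -0.8, 0, 0, 0], [70, 0, 0, 0, 0, 0, 0], [70, 0, 0, 0, 0, 0, 0]]

```text
time: 20.52
tool_pos: [538.7, 40.3, 245.3]
tcp_rot: [[0.99, -0.141, -0.001], [-0.141, -0.99, 0.0], [-0.001, 0.0, -1.0]]
ft_force: [-0.1, -0.7, -0.2]
opening: 62.0
finger_force: 0.0
```

```bash
python3 - <<'E'
from h import *
s=arm.sense();p=s["tool_pos"];print(p,s["opening"],s["ft_force"])
T=wristT();w=optics.grab_frame("wrist");a=optics.grab_frame("scene")
h=cv2.cvtColor(a,cv2.COLOR_RGB2HSV)
m=cv2.inRange(h,(4,140,90),(15,255,255));k,l,st,c=cv2.connectedComponentsWithStats(m)
for i in range(1,k):
    if st[i,4]>60:print("s",st[i],c[i])
h=cv2.cvtColor(w,cv2.COLOR_RGB2HSV)
for nm,lo,hi in(("o",(4,140,90),(15,255,255)),("g",(45,100,50),(80,255,255))):
    m=cv2.inRange(h,lo,hi);k,l,st,c=cv2.connectedComponentsWithStats(m)
    for i in range(1,k):
        if st[i,4]>60:print(nm,st[i],c[i],onplane("wrist",c[i],163.8,T))
t=np.linspace(0,2*np.pi,60)
for zu in (101,103,105):
    P=np.array([proj("wrist",[538.6+16*np.cos(q),39.7+16*np.sin(q),z],T) for q in t for z in(zu,zu+16)])
    Q=np.array([proj("scene",[538.6+16*np.cos(q),39.7+16*np.sin(q),z]) for q in t for z in(zu,zu+16)])
    print(zu,P.min(0),P.max(0),Q.min(0),Q.max(0))
A=cv2.resize(w[120:260,190:330],(400,400),interpolation=cv2.INTER_CUBIC)
B=cv2.resize(a[150:230,214:294],(400,400),interpolation=cv2.INTER_CUBIC)
save("k.png",np.hstack([A,B]))
E
```

```text
[538.6941687   40.3021902  245.27312044] 61.95605096525435 [-0.07176174 -0.74989788 -0.18137427]
s [295  94  22  10  95] [303.91578947  98.33684211]
s [276 123  20   9 124] [285.15322581 126.83870968]
s [249 191  11  10  80] [254.25   195.8375]
s [279 238  15  18 166] [286.30722892 246.46987952]
o [160 135  16  18 200] [167.085 143.56 ] [594.80302564 111.28446099 163.8       ]
o [248 165  30  28 488] [262.64139344 176.71721311] [555.91111949  37.69452598 163.8       ]
o [248 252  23  26 399] [258.08270677 264.11027569] [471.70835999  53.93715124 163.8       ]
g [256 189  11  11  96] [261.16666667 194.22916667] [540.49982866  41.16313992 163.8       ]
g [298 239  13   7  76] [304.22368421 241.93421053] [488.98709504   8.49506534 163.8       ]
101 [247.42189926 162.59915742] [278.37390688 195.70603036] [248.30161404 190.71288479] [260.19751938 201.89634037]
103 [247.32543579 163.00043146] [278.48811984 196.33642904] [248.28360369 190.08251478] [260.19161259 201.26590003]
105 [247.22764971 163.40700551] [278.60389781 196.9753156 ] [248.26555677 189.45088174] [260.18569389 200.63417352]
```

View pics/k.png

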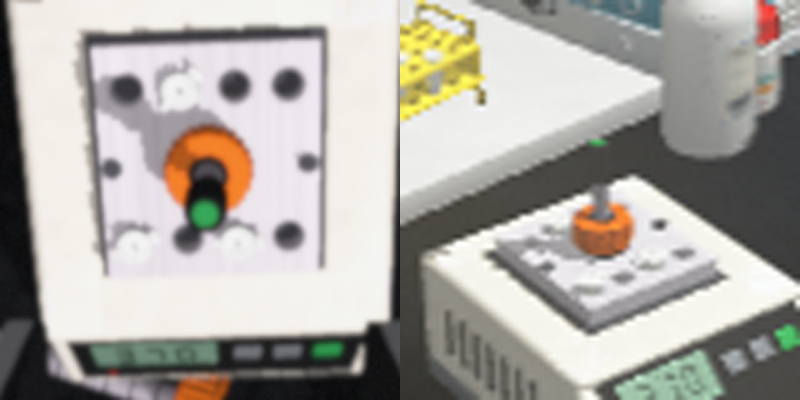

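The stop lies on the bush at scene (254,196), where z = 103 predicts. I'll check that the handle height didn't change while the stop was slid.

```bash
python3 - <<'E'
from h import *
for z in(158.8,163.8,168.8):print(z,proj("scene",[538.8,40,z]))
T=wristT();a=optics.grab_frame("scene").astype(int);b=np.load("a6.npy").astype(int)
for im in(b,a):
    g=im[165:190,246:262];m=np.clip(g[...,1]-np.maximum(g[...,0],g[...,2])-8,0,None)
    r,c=np.mgrid[165:190,246:262];print(m.sum(),(m*c).sum()/max(1,m.sum()),(m*r).sum()/max(1,m.sum()))
w=optics.grab_frame("wrist")
for z in(158.8,163.8,168.8):print(z,proj("wrist",[538.8,40,z],T))
E
```

```text
158.8 [253.83499044 180.17999201]
163.8 [253.8032653  178.51889201]
168.8 [253.77137514 176.84915215]
232 253.29310344827587 178.0043103448276
203 253.14285714285714 178.0344827586207
158.8 [262.66900795 193.76268129]
163.8 [262.69221299 195.63829347]
168.8 [262.71637357 197.5911392 ]
```

```bash
python3 -c "
from rig import ticket;print(ticket.job_done())"
```

```text
the job is handed in; nothing more can be done
None
```

The job is handed in: the middle-sized probe stands on the well bottom, about 66 mm deep (a fresh grip and 27 N did not move it), its orange stop is seated on the bush and the gripper is clear; the two look-alike probes toppled by themselves early on, with the arm nowhere near them.

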